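# Power up a fluorescence microscope in the safe order

## Task

Power up the fluorescence microscope in the order that spares its electronics: press the arc-lamp supply's power rocker fully over to on, press its ignition key all the way in and let it come back out, then press the stage controller's rocker fully on, and last the camera unit's. Press lightly with a fingertip, the rockers on their raised ends, without shifting or lifting the units. Do not press the small hour-reset key, and leave everything else on the bench where it stands.

Things in the scene. Friction and masses are not known exactly. Their poses are not given: they have to be found in the camera images.
- lamp: Arc-lamp supply: largest unit, cream case 200 deep x 140 wide, top panel raked 0.15 rad (50 mm high in front, 80 at back), 3 kg; carrying handle at the back edge 29 mm above the panel, hour meter window. Front row of the panel: power rocker left, ignition key right. Loose on rubber feet, yawed up to 0.25 rad. Origin: centre of underside; x from its front to its back (up the panel's slope), y to its left, z up.
- controller: Motor-stage controller: grey case 130 deep x 150 wide, panel raked 0.15 rad (36 mm high in front, 56 at back), 1.4 kg; 60 mm joystick on the right half and two small knobs, none used; power rocker on the left half. Loose on rubber feet, yawed up to 0.25 rad. Origin: centre of underside; x from its front to its back (up the panel's slope), y to its left, z up.
- camera: Camera power unit: smallest unit, bare aluminium case 120 deep x 100 wide, panel raked 0.15 rad (36 mm high in front, 54 at back), 0.9 kg; 6 mm fins on the panel's back half, power rocker on its front half. Loose on rubber feet, yawed up to 0.25 rad. Origin: centre of underside; x from its front to its back (up the panel's slope), y to its left, z up.
- lamp_rocker (a joint): Power rocker of the arc-lamp supply: hinge angle in rad, 0 = off (back end, away from the unit's front, stands up), 0.40 = on (back end down, front end up). A stiff switch: about 4 N down on the raised back end turns it, until it meets its stop at 0.40; it stays where it is left.
- lamp_rocker_end (a point): Where to press the arc-lamp supply's rocker: on top of its black paddle's back half, 11 mm behind the pivot, 3 mm short of the end; moves with it, sinking 4.3 mm from off to on. Paddle 28 mm long (along the unit's x), 20 wide, a shallow V, thin white bar across the back half. When on, the back half lies parallel to the panel, 6 mm above it (bezel 3 mm).
- controller_rocker (a joint): Power rocker of the stage controller: hinge angle in rad, 0 = off (back end, away from the unit's front, stands up), 0.40 = on (back end down, front end up). A stiff switch: about 4 N down on the raised back end turns it, until it meets its stop at 0.40; it stays where it is left.
- controller_rocker_end (a point): Where to press the stage controller's rocker: on top of its black paddle's back half, 11 mm behind the pivot, 3 mm short of the end; moves with it, sinking 4.3 mm from off to on. Paddle 28 mm long (along the unit's x), 20 wide, a shallow V, thin white bar across the back half. When on, the back half lies parallel to the panel, 6 mm above it (bezel 3 mm).
- camera_rocker (a joint): Power rocker of the camera unit: hinge angle in rad, 0 = off (back end, away from the unit's front, stands up), 0.40 = on (back end down, front end up). A stiff switch: about 4 N down on the raised back end turns it, until it meets its stop at 0.40; it stays where it is left.
- camera_rocker_end (a point): Where to press the camera unit's rocker: on top of its black paddle's back half, 11 mm behind the pivot, 3 mm short of the end; moves with it, sinking 4.3 mm from off to on. Paddle 28 mm long (along the unit's x), 20 wide, a shallow V, thin white bar across the back half. When on, the back half lies parallel to the panel, 6 mm above it (bezel 3 mm).
- ignition (a joint): Ignition key of the lamp supply: travel in m, 0 = out, 0.005 = fully in; spring return, 1.5 N to start it, 5 N holds it fully in.
- ignition_top (a point): Centre of the top face of the ignition key: round grey key 24 mm across in a flat steel collar 33 mm across, top 11 mm above the panel when out, 6 mm when fully in (collar 3 mm); moves with the key, square to the panel.
- hours (a joint): Hour-reset key of the lamp supply, not to be pressed: small round key 10 mm across beside the hour meter, 60 mm behind the ignition key, 6 mm above the panel; travel in m, 0 = out, 0.003 = in.
- dish_a: Bystander: closed petri dish, 90 mm across, 16 mm high, nearest the robot on its left; loose. Origin: centre of its underside.
- dish_b: Bystander: closed petri dish, 90 mm across, 16 mm high, nearest the robot on its right; loose. Origin: centre of its underside.
- oil: Bystander: small amber dropper bottle with black cap, 30 mm across, 62 mm high, standing between two units on the left; loose. Origin: centre of its underside.
- objective: Bystander: bare-metal microscope objective standing on end, 32 mm across, 53 mm high, between two units on the right; loose. Origin: centre of its underside.
- slide_box: Bystander: open blue slide box, 88 x 105 x 32 mm, behind the middle unit; loose. Origin: centre of its underside.
- tube_rack: Bystander: white rack of small tubes, 150 x 48 x 45 mm, long way along the robot's x, far in the gap between two units on the right; loose. Origin: centre of its underside.
- beaker: Bystander: empty glass beaker, 68 mm across, 90 mm high, far in the gap between two units on the left; loose. Origin: centre of its underside.
- reagent: Bystander: white bottle with blue cap, 56 mm across, 115 mm high, on the far left; loose. Origin: centre of its underside.
Things that resemble listed ones, but are neither listed nor needed, are in the scene too. What is shaped like the camera but purple is not meant.

How it is judged:
By the outcome, as a careful person would: the job done as asked, in the order asked, and still so for the second after the job is handed in, with the robot touching nothing.
It also fails if it takes over 58 s, if anything falls off the work surface, if the arm or the gripper's body presses on something with over 40 N, if the wrist force passes 120 N, or if a joint passes its speed limit or range.

## Robot

A 7-joint arm with a two-finger parallel gripper is mounted at the origin on the work surface. World frame = base frame: x ahead of the robot, y to its left, z up, the work surface at z = 0. Lengths are in mm, angles in rad, forces in N, time in s.
With the tool pointing down it reaches from about 400 to 900 mm from the base axis. Payload 5.6 kg.
Tool frame: the origin (TCP) lies midway between the tips of the shut fingers; the grasp point (between the pads) lies 19 mm behind it; z points along the fingers, y is the line along which they close (so a half turn about z gives the same grasp; the last joint's range is limited). The gripper opens to 92 mm and grips with 3 to 60 N. Pads are 20 mm wide; open, the fingers measure 128 mm over their backs; the gripper's body (75 mm by 189 mm) begins 69 mm behind the grasp point.
Start: joints at [1.153, 0.468, -0.012, 1.603, 0.006, 1.071, -0.056], TCP at [237.916, -604.901, 214.592] pointing down, gripper open.
Joint ranges: [-2.53, 2.53], [-0.31, 2.02], [-1.57, 1.55], [0.28, 2.44], [-1.29, 4.43], [0.15, 1.84], [-2.92, 2.92]. Speed limits (rad/s): [2.57, 2.57, 3.14, 3.14, 3.14, 3.14, 3.14].

## Interface

Orientations are given as a rotation vector (axis times angle).
In Python, from cell import robot, grip, kin, viewer gives the robot as it stands. Calls block until the motion is done:
- robot.movep(position, orientation): joint-space move of the TCP to a pose.
- robot.servo_line(position, feed=150, rotation=None): straight line of the TCP; rotation=None keeps the orientation; feed is the mean speed in mm/s.
- robot.goto_joints(angles): joint-space move.
- grip(opening, newtons=None): opening from 0.0 (shut) to 1.0 (fully open); newtons is the grip in N (None keeps the last); returns when the fingers have stopped.
- robot.hold(seconds).
- kin.ik(position, orientation): joint angles nearest the present ones, or None.
- robot.observe(): the state.
- viewer.read_camera(name): name is "scene" or "side" or "wrist"; returns the picture (480x640x3 uint8, red, green, blue); there is no depth.
- viewer.camera_info(name): a dict with "camera_matrix" (3x3 intrinsics, pixels), "R" (3x3) and "t" (3): a world point X has camera coordinates R X + t. Camera axes: x right, y down, z forward; pixel columns grow to the right and rows downward; lengths in mm; the calibration is good to about 2 mm. The wrist camera is an equidistant fisheye: a pixel r from the principal point sees the ray r / f radians off the axis. A picture is of the moment at which its call begins: read the wrist's pose just before it. camera_info takes no time and is no camera call; for the wrist camera it gives the pose at the moment of the call.
A pose or a line that the arm cannot do raises robot.IKError and nothing moves.
- robot.job_done(): hands the job in; it is judged then, once.
Trained networks look in the newest picture that a camera, given by its name, has taken for a name from the list of things; names that differ only in an ending like _2 or _b are one class to them, and where a whole thing is asked for, a point or a joint stands for the part that bears it (a point fixed in the world has none). Each returns a list of dicts, best first, with "confidence" (0 to 1); they miss things now and then, are a little off and sometimes report something else, mostly with a low value. They report only what shows in the picture. A call takes as long as a camera call. They do not tell look-alikes from the thing itself.
- viewer.silhouettes(name, camera): "mask" (480x640 bool, what is visible of it).
- viewer.pinpoint(name, camera): "at" ([x, y, z] in mm, in the coordinates of the camera as it stood for that picture, good to about 4 mm: a listed point, or the origin of a listed thing).
The state is a dict: "t": time; "joints": joint angles; "joint_velocities": joint speeds; "joint_torque": joint torques, N m; "tcp_pos": TCP position; "tcp_rot": TCP orientation; "contact_force": force on the tool from outside, world axes, zero at the start; "wrist_torque": the same for the moment, N m; "grip_width": opening from 0.0 (shut) to 1.0 (fully open); "grip_force": force on a finger pad.
Only numpy, scipy, OpenCV 4.12 (cv2) and the standard library are available. Lean on these libraries where they do the work, as an engineer would, in place of code of your own. Each camera call takes 0.05 s, during which the arm holds its last target. There are 200 camera calls.

## Working session

There is one attempt and no reset: what is moved stays moved. The work goes in short steps, each a Python script; the robot and the scene stay as the last script left them, time stands still between calls to the robot, and variables do not carry over. Pictures are saved under pics/ and viewed, at most 10 in all, crops included, and the job is handed in when it is done.

```bash
ls; mkdir -p pics; python3 - <<'E'
from cell import robot, grip, kin, viewer
import cv2,numpy as np
ims=[]
for c in ["scene","side"]:
    im=viewer.read_camera(c); cv2.imwrite(f"pics/{c}0.png",im[:,:,::-1])
    i=viewer.camera_info(c); R=np.array(i["R"]);t=np.array(i["t"])
    print(c,np.array(i["camera_matrix"]).round(1).tolist(),(-R.T@t).round(0),R[2].round(2))
    for n in ["lamp","controller","camera","lamp_rocker_end","controller_rocker_end","camera_rocker_end","ignition_top","hours"]:
        try:
            for d in viewer.pinpoint(n,c): print(n,round(d["confidence"],2),(R.T@(np.array(d["at"])-t)).round(1))
        except Exception as e: print(n,e)
s=robot.observe(); print(s["t"],s["tcp_rot"],s["contact_force"])
E
```

```text
pics
scene [[563.1, 0.0, 316.7], [0.0, 563.1, 237.7], [0.0, 0.0, 1.0]] [1208. 1152.  893.] [-0.43 -0.71 -0.55]
lamp 0.75 [ 517.9 -326.2    0.6]
lamp 0.17 [530.1  26.5  56.9]
controller 0.85 [526.2 323.9   0.7]
camera 0.89 [541.8   6.5   3.7]
camera 0.84 [350.6 -48.8   1.6]
lamp_rocker_end 0.58 [ 495.8 -294.5   74.4]
lamp_rocker_end 0.55 [544.  366.7  61. ]
controller_rocker_end 0.59 [543.7 364.3  59.2]
camera_rocker_end 0.58 [390.6 539.9   5.2]
camera_rocker_end 0.46 [ 6.999e+02 -1.652e+02 -5.000e-01]
camera_rocker_end 0.44 [330.5 -47.3  56.2]
camera_rocker_end 0.41 [527.   24.   56.2]
ignition_top 0.46 [ 472.5 -355.7   72.4]
hours it knows: beaker, camera, camera_rocker_end, controller, controller_rocker_end, dish, ignition_top, lamp, lamp_rocker_end, objective, oil, reagent, slide_box, tube_rack
side [[571.3, 0.0, 315.3], [0.0, 571.3, 251.5], [0.0, 0.0, 1.0]] [ 521. 1059.  889.] [ 0.04 -0.76 -0.65]
lamp 0.56 [ 517.2 -332.5   -1.7]
controller 0.83 [529.3 323.9   4. ]
controller 0.23 [ 468.1 -352.1   71.8]
camera 0.87 [543.6  12.4   0.6]
camera 0.87 [353.7 -56.    3. ]
lamp_rocker_end 0.51 [ 496.4 -291.7   70.6]
lamp_rocker_end 0.48 [546.8 368.6  60.6]
lamp_rocker_end 0.32 [526.9  22.2  51.9]
controller_rocker_end 0.65 [547.3 370.6  63.7]
camera_rocker_end 0.51 [328.4 -46.4  57.9]
camera_rocker_end 0.39 [527.2  25.   52.7]
camera_rocker_end 0.39 [ 468.4 -351.6   68.9]
ignition_top 0.46 [ 467.8 -348.9   72.1]
hours it knows: beaker, camera, camera_rocker_end, controller, controller_rocker_end, dish, ignition_top, lamp, lamp_rocker_end, objective, oil, reagent, slide_box, tube_rack
0.8 [3.08653327e+00 5.85075701e-01 2.15794742e-06] [ 0.33196105 -0.1885405   0.27010621]
```

View pics/scene0.png

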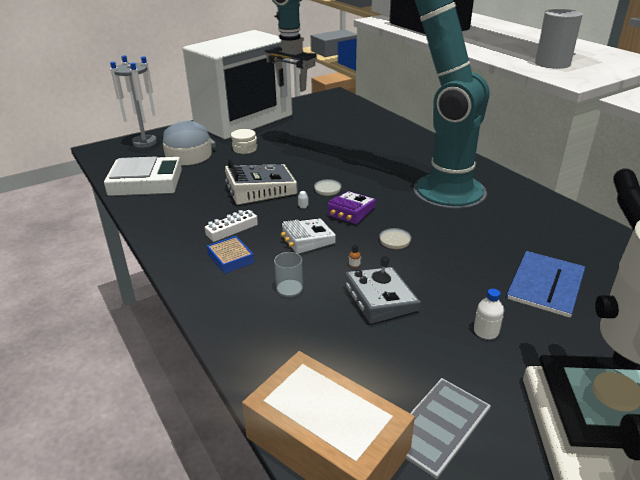

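View pics/side0.png

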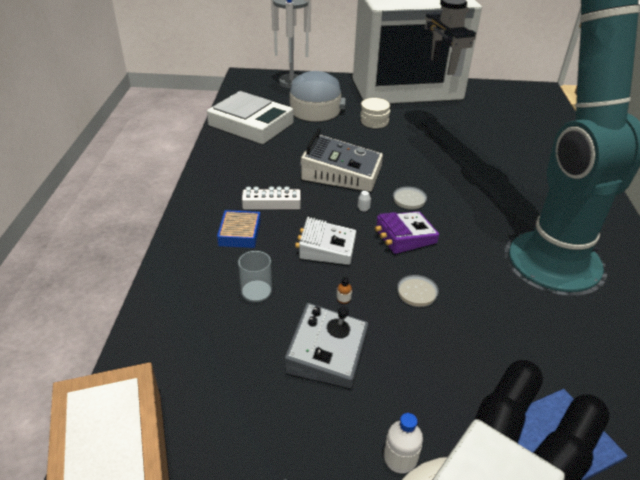

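The three target units are white and grey in a row: lamp (~517,-330), camera (~542,9) and controller (~527,324). The purple decoy is nearer the robot at (~352,-52). Next I'll look from the wrist.

```bash
cat > h.py <<'E'
from cell import robot, grip, kin, viewer
import cv2,numpy as np
from scipy.spatial.transform import Rotation as Ro
def rot(yaw,tilt=0.):  # tool z along inward normal of a panel raked by tilt
    return (Ro.from_euler('z',yaw)*Ro.from_euler('y',-tilt)*Ro.from_euler('x',np.pi)).as_rotvec()
def look(names,fn=None):
    i=viewer.camera_info("wrist"); R=np.array(i["R"]);t=np.array(i["t"])
    im=viewer.read_camera("wrist")
    if fn: cv2.imwrite(fn,im[:,:,::-1]); np.savez(fn[:-4],K=i["camera_matrix"],R=R,t=t)
    for n in names:
        for d in viewer.pinpoint(n,"wrist"): print(n,round(d["confidence"],2),(R.T@(np.array(d["at"])-t)).round(1))
    return i
E
python3 - <<'E'
from h import *
grip(0.0)
robot.movep([430,-330,230],rot(0)); robot.hold(.2)
i=look(["lamp","lamp_rocker_end","ignition_top"],"pics/w_lamp.png")
R=i["R"];print(np.round(i["camera_matrix"],1).tolist(),np.round(-np.array(R).T@i["t"]),np.round(R,2).tolist())
s=robot.observe();print(s["t"],s["contact_force"],s["tcp_pos"])
E
```

```text
lamp 0.91 [ 518.7 -326.7    0.9]
lamp_rocker_end 0.58 [ 494.5 -292.4   71.2]
ignition_top 0.74 [ 470.3 -352.7   71.9]
[[371.6, 0.0, 321.9], [0.0, 371.6, 243.0], [0.0, 0.0, 1.0]] [ 511. -331.  401.] [[-0.0, -1.0, -0.0], [-0.96, 0.0, 0.29], [-0.29, 0.0, -0.96]]
3.8167 [-0.87482682 -0.01988412 -0.78705316] [ 429.76516721 -330.39137794  229.90682909]
```

View pics/w_lamp.png

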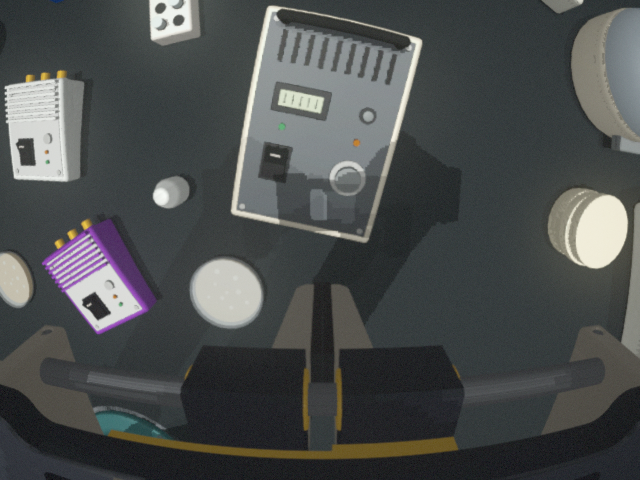

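The wrist view shows the lamp's panel clearly: rocker bar near (275,156), ignition key near (348,178), hour key at (368,116). Top corners are at (233,213), (367,241), (421,38) and (268,8). I'll fit the pose and check the points against the panel heights.

```bash
cat >> h.py <<'E'
from scipy.optimize import least_squares
def ray(d,px):
    K=d["K"];u=(np.array(px)-[K[0,2],K[1,2]])/K[0,0];r=np.hypot(*u)
    c=np.array([*(u/r*np.sin(r)),np.cos(r)]) if r>0 else np.array([0,0,1.]);
    return -d["R"].T@d["t"], d["R"].T@c
def fit(d,corners,px,x0):   # unit pose (x,y,yaw) from top corners
    def loc(p,X): c,s=np.cos(p[2]),np.sin(p[2]); return np.array([p[0]+c*X[0]-s*X[1],p[1]+s*X[0]+c*X[1],X[2]])
    def res(p):
        o=[]
        for X,q in zip(corners,px):
            C,v=ray(d,q);W=loc(p,X);o+=list((C+v*(W[2]-C[2])/v[2]-W)[:2])
        return o
    s=least_squares(res,x0);print("fit",s.x.round(3),"res",s.fun.round(1));return s.x
def onpanel(d,px,p,hf,hb,depth,h): # unit coords + world of point h above panel (square to it)
    n0=np.array([-(hb-hf)/depth,0,1]);n0/=np.linalg.norm(n0)
    Rz=Ro.from_euler('z',p[2]).as_matrix();n=Rz@n0
    P0=np.array([p[0],p[1],(hf+hb)/2])+n*h
    C,v=ray(d,px);W=C+v*((P0-C)@n)/(v@n)
    return W,Rz.T@(W-[p[0],p[1],0])
E
python3 - <<'E'
from h import *
d=np.load("pics/w_lamp.npz")
p=fit(d,[(-100,70,50),(-100,-70,50),(100,-70,80),(100,70,80)],[(233,213),(367,241),(421,38),(268,8)],[518,-327,-.2])
for n,q,h in [("bar/back",(275,156),9),("paddle c",(274,161),7),("ign",(348,178),11),("hours",(368,116),6)]:
    W,U=onpanel(d,q,p,50,80,200,h);print(n,W.round(1),U.round(1))
im=cv2.imread("pics/w_lamp.png")[120:220,220:400];cv2.imwrite("pics/w_lamp_crop.png",cv2.resize(im,None,fx=4.4,fy=4.4,interpolation=cv2.INTER_CUBIC))
E
```

```text
fit [ 5.17140e+02 -3.30224e+02 -2.11000e-01] res [ 2.  -2.7  2.4  2.4 -0.4  2.4 -3.9 -2.1]
bar/back [ 491.8 -289.2   69.1] [-33.4  34.8  69.1]
paddle c [ 487.1 -287.9   66.3] [-38.2  35.1  66.3]
ign [ 471.7 -354.2   70.2] [-39.4 -33.   70.2]
hours [ 527.3 -371.    73.8] [ 18.4 -37.8  73.8]
```

View pics/w_lamp_crop.png

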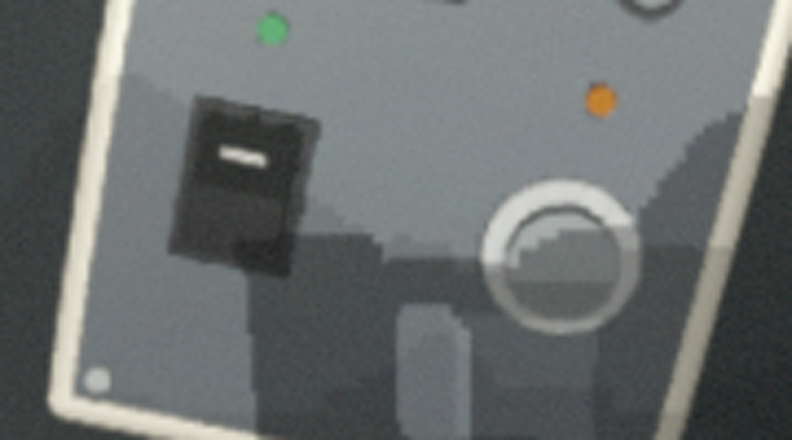

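```bash
cat >> h.py <<'E'
def press(P,yaw,fmax,travel,up=25,max_over=4.5,tilt=.15):
    """P: expected top point (out/off). Press along panel normal till force fmax."""
    rv=rot(yaw,tilt);z=Ro.from_rotvec(rv).apply([0,0,1]);P=np.array(P,float)
    robot.movep(P-z*up,rv); robot.servo_line(P-z*5,feed=60); robot.hold(.15)
    f0=np.mean([np.array(robot.observe()["contact_force"]) for _ in range(3)],0)
    f=lambda:-(np.array(robot.observe()["contact_force"])-f0)@z
    s,log,first=-5.,[],None
    while s<travel+max_over:
        s+=.8 if (first is None and s<-3) else .4
        robot.servo_line(P+z*s,feed=15)
        F=f();a=(np.array(robot.observe()["tcp_pos"])-P)@z;log.append((round(s,1),round(a,1),round(F,1)))
        if F>1.2 and first is None: first=a
        if F>fmax and first is not None and a-first>travel-1.3: break
        if F>16: print("ABORT force");break
    print(log); robot.hold(.1);print("held",f(),"first",first)
    robot.servo_line(P-z*5,feed=60);robot.servo_line(P-z*up,feed=150);print("t",robot.observe()["t"])
E
python3 - <<'E'
from h import *
press([496,-291.5,71],-.22,8,4.3)
look([],"pics/w1.png")
cv2.imwrite("pics/w1c.png",cv2.resize(cv2.imread("pics/w1.png")[40:440,160:560],None,fx=1.5,fy=1.5))
E
```

```text
[(-4.2, np.float64(-4.3), np.float64(0.6)), (-3.4, np.float64(-3.4), np.float64(-0.8)), (-2.6, np.float64(-2.5), np.float64(-0.5)), (-2.2, np.float64(-2.2), np.float64(0.4)), (-1.8, np.float64(-1.8), np.float64(0.5)), (-1.4, np.float64(-1.5), np.float64(-0.1)), (-1.0, np.float64(-1.2), np.float64(3.5)), (-0.6, np.float64(-0.8), np.float64(3.5)), (-0.2, np.float64(-0.3), np.float64(4.1)), (0.2, np.float64(0.1), np.float64(4.0)), (0.6, np.float64(0.5), np.float64(4.1)), (1.0, np.float64(0.9), np.float64(4.1)), (1.4, np.float64(1.3), np.float64(4.1)), (1.8, np.float64(1.7), np.float64(4.5)), (2.2, np.float64(2.2), np.float64(4.1)), (2.6, np.float64(2.7), np.float64(2.9)), (3.0, np.float64(3.1), np.float64(3.7)), (3.4, np.float64(3.5), np.float64(3.7)), (3.8, np.float64(3.8), np.float64(4.1)), (4.2, np.float64(3.9), np.float64(8.7))]
held 7.597214827410004 first -1.1699648305296397
t 10.7917
```

View pics/w1c.png

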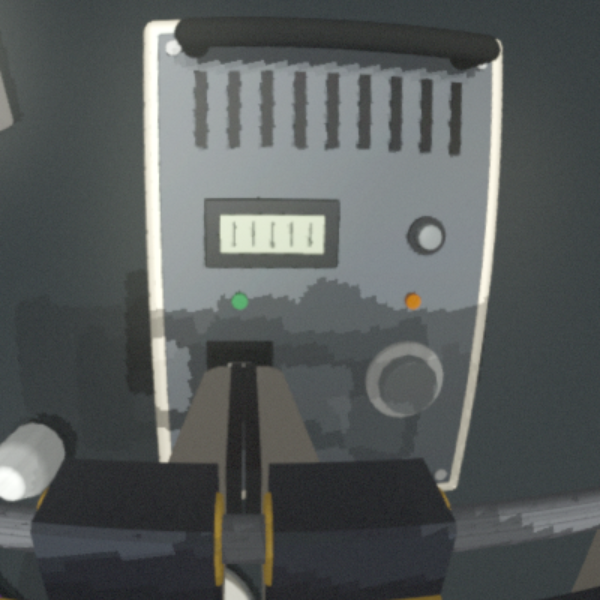

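The crop shows the finger over the rocker. The 4 N plateau and then the hard stop mean it's fully on. Next is the ignition key, then a look at the controller.

```bash
python3 - <<'E'
from h import *
press([470.8,-353.5,70],-.22,8.5,5)
robot.servo_line([450,-300,230],feed=250)
look([],"pics/w2.png")
robot.movep([450,315,210],rot(.1)); robot.hold(.2)
look(["controller","controller_rocker_end"],"pics/w_con.png")
print(robot.observe()["t"])
a=cv2.imread("pics/w2.png")[40:340,170:470]
cv2.imwrite("pics/w2c.png",a)
b=cv2.resize(cv2.imread("pics/w_con.png")[0:300,120:520],None,fx=2,fy=2,interpolation=cv2.INTER_CUBIC);cv2.imwrite("pics/w_conc.png",b)
E
```

```text
[(-4.2, np.float64(-4.4), np.float64(-0.5)), (-3.4, np.float64(-3.4), np.float64(-0.8)), (-2.6, np.float64(-2.5), np.float64(-0.4)), (-2.2, np.float64(-2.2), np.float64(-1.9)), (-1.8, np.float64(-1.8), np.float64(-1.5)), (-1.4, np.float64(-1.4), np.float64(-1.7)), (-1.0, np.float64(-1.0), np.float64(-1.9)), (-0.6, np.float64(-0.6), np.float64(-0.5)), (-0.2, np.float64(-0.3), np.float64(-0.1)), (0.2, np.float64(0.2), np.float64(0.8)), (0.6, np.float64(0.6), np.float64(1.2)), (1.0, np.float64(1.0), np.float64(1.2)), (1.4, np.float64(1.4), np.float64(2.1)), (1.8, np.float64(1.8), np.float64(2.3)), (2.2, np.float64(2.2), np.float64(2.0)), (2.6, np.float64(2.6), np.float64(2.5)), (3.0, np.float64(3.0), np.float64(2.6)), (3.4, np.float64(3.4), np.float64(4.3)), (3.8, np.float64(3.8), np.float64(2.9)), (4.2, np.float64(4.2), np.float64(3.1)), (4.6, np.float64(4.5), np.float64(5.2)), (5.0, np.float64(4.5), np.float64(8.3)), (5.4, np.float64(4.6), np.float64(11.2))]
held 10.77129404421194 first 0.5826619192930931
t 18.3083
controller 0.66 [527.9 329.1   4.8]
controller_rocker_end 0.87 [545.  368.5  57.3]
21.6417
```

View pics/w_conc.png

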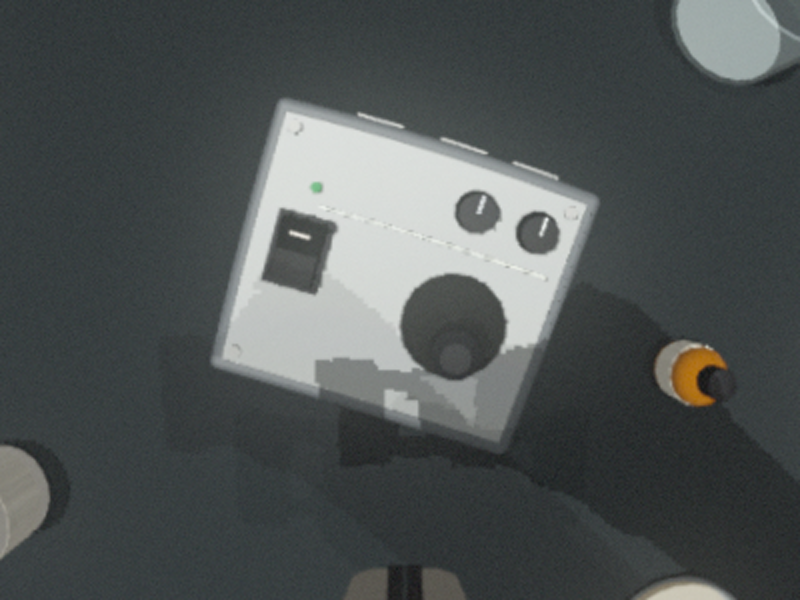

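View pics/w2c.png

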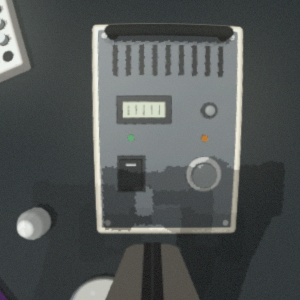

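The controller's rocker bezel is centred at crop pixel (300,251), with the white bar at (300,235). The rear end is still up. The lamp unit hasn't moved, its rocker is toggled and the ignition key is out again.

```bash
python3 - <<'E'
from h import *
d=np.load("pics/w_con.npz");c=lambda x,y:(x/2+120-.25,y/2-.25)
p=fit(d,[(-65,75,36),(-65,-75,36),(65,-75,56),(65,75,56)],[c(215,362),c(505,452),c(597,195),c(283,102)],[528,327,-.2])
for n,q,h in [("bezel",c(299.5,251),3),("bar",c(300,235),9)]:
    W,U=onpanel(d,q,p,36,56,130,h);print(n,W.round(1),U.round(1))
W,U=onpanel(d,c(299.5,251),p,36,56,130,3)
n=Ro.from_euler('z',p[2]).apply([-.1526,0,.988]);u=Ro.from_euler('z',p[2]).apply([.988,0,.1526])
print("end",W+u*11+n*7.3)
E
```

```text
fit [ 5.26804e+02  3.24646e+02 -1.99000e-01] res [ 2.7 -3.   1.9  1.9 -0.8  4.  -3.8 -2.9]
bezel [535.5 369.6  49. ] [-0.4 45.8 49. ]
bar [542.4 369.   56.1] [ 6.5 46.6 56.1]
end [545.06175264 367.6971388   57.86817358]
```

```bash
python3 - <<'E'
from h import *
press([545.2,368,58],-.2,8,4.3)
robot.servo_line([490,330,210],feed=250)
look([],"pics/w3.png")
robot.movep([460,10,210],rot(0)); robot.hold(.2)
look(["camera","camera_rocker_end"],"pics/w_cam.png")
print(robot.observe()["t"])
A=cv2.resize(cv2.imread("pics/w3.png")[0:300,140:540],None,fx=1,fy=1)
b=cv2.resize(cv2.imread("pics/w_cam.png")[30:250,220:420],None,fx=2.7,fy=2.7,interpolation=cv2.INTER_CUBIC)
cv2.imwrite("pics/w_camc.png",b)
b2=cv2.copyMakeBorder(A[:, :250],0,b.shape[0]-300,0,0,cv2.BORDER_CONSTANT)
cv2.imwrite("pics/both.png",np.hstack([b,b2]));print(b.shape)
E
```

```text
[(-4.2, np.float64(-4.3), np.float64(0.1)), (-3.4, np.float64(-3.3), np.float64(-0.9)), (-2.6, np.float64(-2.5), np.float64(-0.1)), (-2.2, np.float64(-2.2), np.float64(-0.9)), (-1.8, np.float64(-1.8), np.float64(-0.3)), (-1.4, np.float64(-1.4), np.float64(0.2)), (-1.0, np.float64(-1.1), np.float64(0.5)), (-0.6, np.float64(-0.8), np.float64(2.4)), (-0.2, np.float64(-0.4), np.float64(3.6)), (0.2, np.float64(0.1), np.float64(3.9)), (0.6, np.float64(0.5), np.float64(3.6)), (1.0, np.float64(0.9), np.float64(4.0)), (1.4, np.float64(1.3), np.float64(4.2)), (1.8, np.float64(1.7), np.float64(4.3)), (2.2, np.float64(2.1), np.float64(3.8)), (2.6, np.float64(2.6), np.float64(3.3)), (3.0, np.float64(3.1), np.float64(4.2)), (3.4, np.float64(3.4), np.float64(3.5)), (3.8, np.float64(3.8), np.float64(3.6)), (4.2, np.float64(4.2), np.float64(3.2)), (4.6, np.float64(4.2), np.float64(6.2)), (5.0, np.float64(4.3), np.float64(9.0))]
held 9.073202765228952 first -0.8303608109746282
t 29.175
camera 0.87 [350.1 -58.6   1.7]
camera 0.78 [540.8  10.7   1.6]
camera_rocker_end 0.5 [330.  -45.9  53.7]
31.5167
(594, 540, 3)
```

View pics/both.png

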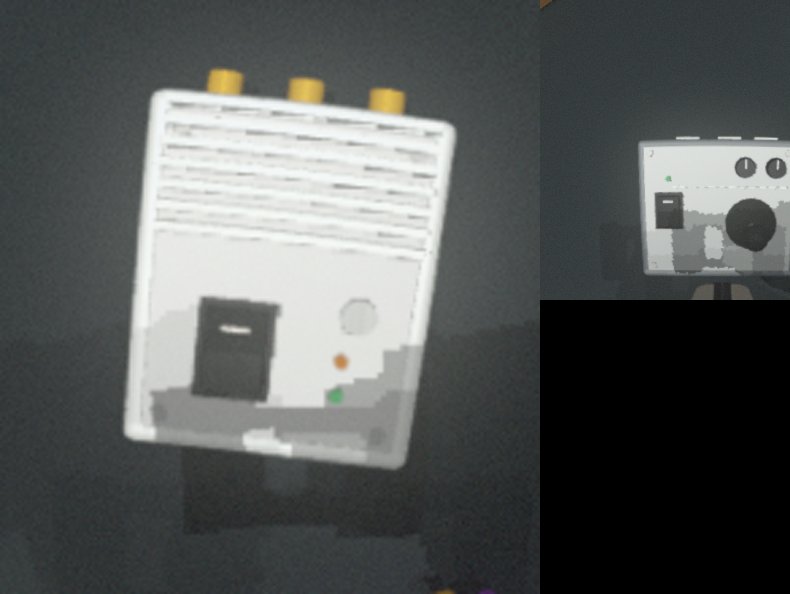

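The white camera unit's bezel is centred at crop pixel (235,350). The controller is in place with its rocker over.

```bash
python3 - <<'E'
from h import *
d=np.load("pics/w_cam.npz");c=lambda x,y:(x/2.7+220-.3,y/2.7+30-.3)
p=fit(d,[(-60,50,36),(-60,-50,36),(60,-50,54),(60,50,54)],[c(125,438),c(405,467),c(455,125),c(153,92)],[541,10,-.1])
W,U=onpanel(d,c(235,350),p,36,54,120,3)
n=Ro.from_euler('z',p[2]).apply([-.15,0,.989]);u=Ro.from_euler('z',p[2]).apply([.989,0,.15])
P=W+u*11+n*7.3;print("bezel",W.round(1),U.round(1),"end",P.round(1))
assert np.linalg.norm(P-[527,24,54])<5
press(P,p[2],8,4.3)
robot.servo_line([450,10,220],feed=250)
look([],"pics/w4.png")
robot.hold(.2)
for cam in ["scene","side"]:
    im=viewer.read_camera(cam); cv2.imwrite(f"pics/{cam}1.png",im[:,:,::-1])
    a=cv2.imread(f"pics/{cam}0.png");df=cv2.absdiff(a,cv2.imread(f"pics/{cam}1.png")).max(2)
    print(cam,(df>60).sum())
print(robot.observe()["t"])
A=cv2.imread("pics/side1.png")[100:420,200:460]
b=cv2.resize(cv2.imread("pics/w4.png")[30:250,220:420],None,fx=1.45,fy=1.45)
b=cv2.copyMakeBorder(b,0,320-b.shape[0]+0,0,0,cv2.BORDER_CONSTANT) if b.shape[0]<=320 else b[:320]
cv2.imwrite("pics/fin.png",np.hstack([A,b]))
E
```

```text
fit [ 5.41324e+02  8.94400e+00 -1.06000e-01] res [ 0.9 -0.8  1.3  0.7 -0.9  1.2 -1.3 -1.1]
bezel [518.8  25.2  44.4] [-24.1  13.8  44.4] end [528.5  24.2  53.3]
[(-4.2, np.float64(-4.3), np.float64(-0.6)), (-3.4, np.float64(-3.4), np.float64(-0.3)), (-2.6, np.float64(-2.5), np.float64(-0.5)), (-2.2, np.float64(-2.2), np.float64(-0.7)), (-1.8, np.float64(-1.8), np.float64(0.3)), (-1.4, np.float64(-1.4), np.float64(0.6)), (-1.0, np.float64(-1.2), np.float64(2.9)), (-0.6, np.float64(-0.7), np.float64(2.8)), (-0.2, np.float64(-0.3), np.float64(3.5)), (0.2, np.float64(0.1), np.float64(4.1)), (0.6, np.float64(0.5), np.float64(3.8)), (1.0, np.float64(0.9), np.float64(3.3)), (1.4, np.float64(1.3), np.float64(4.2)), (1.8, np.float64(1.7), np.float64(4.2)), (2.2, np.float64(2.2), np.float64(3.7)), (2.6, np.float64(2.6), np.float64(4.1)), (3.0, np.float64(3.0), np.float64(3.6)), (3.4, np.float64(3.5), np.float64(4.3)), (3.8, np.float64(3.9), np.float64(4.4)), (4.2, np.float64(4.0), np.float64(5.6)), (4.6, np.float64(4.1), np.float64(11.2))]
held 10.73279992190741 first -1.1617946672291817
t 38.7333
scene 6634
side 5710
39.875
```

View pics/fin.png

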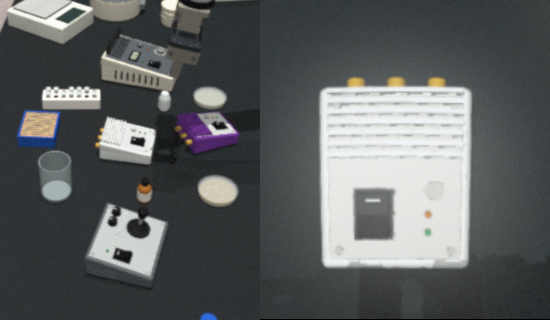

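All four presses hit their stops, nothing on the bench has moved, and the arm is clear. Handing in.

```bash
python3 -c "
from h import *
print(robot.job_done())"
```

```text
the job is handed in; nothing more can be done
None
```

I powered up the microscope in the order asked (lamp rocker, ignition key, controller rocker, camera rocker) and handed the job in at about 40 s; each press met its stop at no more than about 11 N, and the last pictures showed nothing moved.

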